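# Repack the hearing-aid box beside the shower

## Task

Put the three hearing-aid parts back into the open hearing-aid box, each flat on the floor of its own compartment and the right way up: the tall square dispenser, which is packed tightly in the crate with two jars, into the square compartment, the perforated round drying capsule into the round one, and the round-ended pod into the long one. Leave the look-alikes where they are: the two squat jars in the crate, the domed bottle cap and the square-cornered soap case.

Things in the scene. Friction and masses are not known exactly. Their poses are not given: they have to be found in the camera images.
- dispenser: tall white square dispenser, 34 x 34 mm, 54 mm high plus a grey round dial (24 mm across, dark mark) on top: 58 mm in all; 50 g. Origin: centre of its underside; z up, x and y square to its sides. Starts upright in a snug crate, in a row (along its y) with two jars, in any order, 0.5 mm from neighbours and walls. Its upper 24 mm stand clear of the jars: grip there, pull straight up.
- capsule: round flat white drying capsule, 36 mm across and 22 mm high, flat top with seven small dark holes, 30 g. Origin: centre of its underside, z up. Starts lying flat on the table.
- pod: white pod with half-round ends, 62 mm long (its x axis), 36 mm wide (y), 24 mm high, a thin grey line across the top, 50 g. Origin: centre of its underside, z up. Starts lying flat on the table.
- well_square: square grey compartment with black floor, opening 54 x 54 mm, for the dispenser. Rim top 8 mm, floor 2 mm above the origin (centre of its underside, 4 mm above the table); z up. One of three side by side in the open white hearing-aid box, in any order, 72 mm apart along their common y. Box: fixed, 96 mm (x) x 224 mm (y), walls 12 mm high.
- well_round: round grey compartment with black floor, opening 56 mm across, for the capsule. Rim top 8 mm, floor 2 mm above the origin (centre of its underside, 4 mm above the table); z up. In the same box, whose lid lies folded flat back on the compartments' +x side (96 x 224 mm, 12 mm high).
- well_long: long grey compartment with black floor, opening 80 mm along its x and 58 mm along its y, for the pod (lengthways along this x, either way round). Rim top 8 mm, floor 2 mm above the origin (centre of its underside, 4 mm above the table); z up. In the same box.
- jar_a: look-alike in the crate: squat jar, clear square body 34 x 34 x 24 mm with white round screw cap 30 mm across, 34 mm high in all. Origin: centre of its underside. Not a hearing-aid part, stays in the crate (grey, fixed, 41 x 111 mm outside, long side along the row, walls 26 mm high, floor 3 mm).
- jar_b: look-alike in the crate: squat jar, clear square body 34 x 34 x 24 mm with white round screw cap 30 mm across, 34 mm high in all. Origin: centre of its underside. Not a hearing-aid part, stays in the crate (grey, fixed, 41 x 111 mm outside, long side along the row, walls 26 mm high, floor 3 mm).
- bottle_cap: look-alike of the capsule: larger white domed bottle cap, 48 mm across, 26 mm high, with a small grey tab and no holes. Origin: centre of its underside. Stays where it lies.
- soap_case: look-alike of the pod: larger white soap case with square corners, 82 mm (x) x 50 mm (y) x 24 mm, grey panel on top. Origin: centre of its underside. Stays where it lies.
Mind the look-alikes: they are no part of the job. Leave any pink or yellow look-alike of the well_square alone.

How it is judged:
By the outcome, as a careful person would: the job done as asked, in the order asked, and still so for the second after the job is handed in, with the robot touching nothing.
It also fails if it takes over 88 s, if anything falls off the work surface, if the arm or the gripper's body presses on something with over 40 N, if the wrist force passes 120 N, or if a joint passes its speed limit or range.

## Robot

A 6-joint arm with a two-finger parallel gripper is mounted at the origin on the work surface. World frame = base frame: x ahead of the robot, y to its left, z up, the work surface at z = 0. Lengths are in m, angles in rad, forces in N, time in s.
With the tool pointing down it reaches from about 0.225 to 0.875 m from the base axis. Payload 3.4 kg.
Tool frame: the origin (TCP) lies between the finger pads; the fingertips stand 22 mm ahead of it and the grasp point (between the pads) lies 3 mm ahead of it (manip.finger_overhang is the distance from the TCP to the fingertips, in m); z points along the fingers, y is the line along which they close (so a half turn about z gives the same grasp; the last joint's range is limited). The gripper opens to 85 mm and grips with 20 to 120 N. Pads are 22 mm wide; open, the fingers measure 114 mm over their backs; the gripper's body (76 mm by 85 mm) begins 54 mm behind the grasp point. The pads swing forward as they close: fully open they stand 13 mm farther back than shut.
Start: joints at [-1.233, 0.276, 1.505, -0, 1.361, -0.121], TCP at [0.255, -0.516, 0.253] pointing down, gripper open.
Joint ranges: [-2.89, 2.89], [-0.75, 2.08], [0.22, 2.7], [-1.18, 4.32], [0.11, 2.71], [-2.7, 2.7]. Speed limits (rad/s): [2.57, 2.57, 3.14, 3.14, 3.14, 3.14].

## Interface

Orientations are given as a unit quaternion [w, x, y, z].
In Python, from rig import get_state, eyes, order, manip gives the robot as it stands.
- The arm moves only by the tool drive_tool, never from a script. Its argument "rows" is a list of rows, each a list of 4 numbers: the shift along the tool's x, y, z in units of 25 mm (1.0 is 25 mm), then the turn about the tool's z in units of 6 degrees (1.0 is 6 degrees). A call has exactly 8 rows; each row is the pose to reach, as a shift and turn from the pose commanded when the call began, along the tool's axes at that moment; what a row does not reach only later rows make up. A row lasts 1/12 s, in which the tool goes at most 41.7 mm and 7.16 degrees, less where a joint would pass 70% of its speed; a pose out of reach is approached as far as the arm can. A call with a gripper value outside its range is refused whole. "grip" is the finger opening in mm, from 0 to 85.4, set as the call begins (left out, the last holds). The fingers move at their own pace and stop on an object; "newtons" is the grip in N (left out, the last holds). Time passes only in rows, so rows that repeat a pose let the fingers close, or fill a call up. It gives the time, the measured TCP pose, the force, the opening and the grip force at its end, in the units of the state.
- get_state(): the state, without advancing time (a new reading comes with each control period).
- eyes.get_image(name): name is "side" or "top"; returns (picture, depth): 480x640x3 uint8, red, green, blue; 480x640 float32, m along the optical axis (not along the pixel's ray), 0 where there is no reading.
- eyes.camera_info(name): a dict with "fx", "fy", "cx", "cy" (pixels), "R" (3x3) and "t" (3): a world point X has camera coordinates R X + t. Camera axes: x right, y down, z forward; pixel columns grow to the right and rows downward; lengths in m; the calibration is good to about 2 mm. A picture is of the moment at which its call begins. camera_info takes no time and is no camera call.
- order.sign_off(): hands the job in; it is judged then, once.
The state is a dict: "clock": time; "qpos": joint angles; "qd": joint speeds; "effort": joint torques, N m; "position": TCP position; "ee_rot": TCP orientation; "contact_force": force on the tool from outside, world axes, zero at the start; "moment": the same for the moment, N m; "width": finger opening in m; "gripper_force": force on a finger pad.
Only numpy, scipy, OpenCV 4.12 (cv2) and the standard library are available. Lean on these libraries where they do the work, as an engineer would, in place of code of your own. Each camera call takes 0.05 s, during which the arm holds its last target. There are 200 camera calls.

## Working session

There is one attempt and no reset: what is moved stays moved. The work goes in short steps, Python scripts to look and compute and a tool call to move; the robot and the scene stay as the last step left them, time stands still between calls to the robot, and variables do not carry over. Pictures are saved under pics/ and viewed, at most 14 in all, crops included, and the job is handed in when it is done.

Besides the shell and the picture viewer there is one more tool, called after "Request:" as name([rows], argument=value, ...), one row to a line, values as JSON. drive_tool: Moves the arm, as the interface text tells. Its arguments: {"type":"object","properties":{"rows":{"type":"array","items":{"type":"array","items":{"type":"number"}}},"grip":{"type":"number"},"newtons":{"type":"number"}},"required":["rows"]}

```bash
mkdir -p pics; ls; python3 - <<'E'
from rig import get_state, eyes, manip
import cv2,numpy as np
for n in("top","side"):
    p,d=eyes.get_image(n); cv2.imwrite(f"pics/{n}0.png",p[:,:,::-1]); np.save(f"pics/{n}0.npy",d)
    c=eyes.camera_info(n); print(n,c)
s=get_state(); print(s["position"],s["ee_rot"],s["clock"],manip.finger_overhang)
E
```

```text
pics
top {'fx': 515.2694707204599, 'fy': 515.2694707204599, 'cx': 323.29729658862243, 'cy': 236.6554545049303, 'R': array([[ 0.00738857, -0.99994556, -0.00736767],
       [-0.99067946, -0.00631755, -0.13606728],
       [ 0.13601333,  0.00830434, -0.9906722 ]]), 't': array([-0.00753856,  0.48639021,  1.003827  ])}
side {'fx': 446.3329689567574, 'fy': 446.3329689567574, 'cx': 319.38643737446273, 'cy': 240.05266586162426, 'R': array([[-0.85027796, -0.52632286,  0.00341269],
       [-0.28992614,  0.46294634, -0.8376297 ],
       [ 0.43928376, -0.7132075 , -0.54622782]]), 't': array([0.42739237, 0.1780715 , 0.58828017])}
[ 0.25449309 -0.51511869  0.25252954] [-8.27625907e-04  9.73803556e-01  2.27389399e-01 -1.04110631e-04] 0.1 0.022
```

View pics/top0.png

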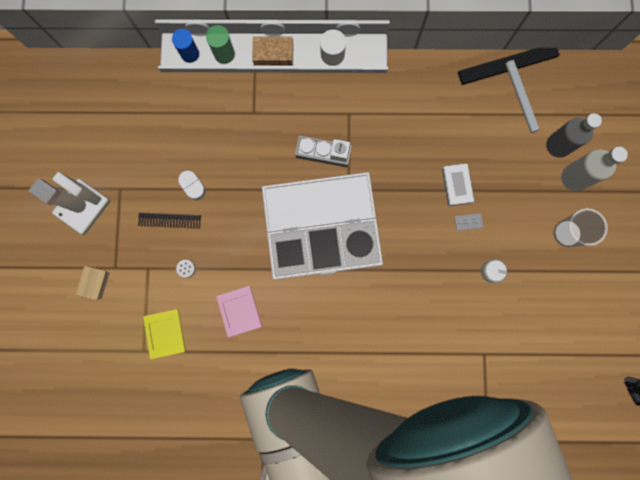

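View pics/side0.png

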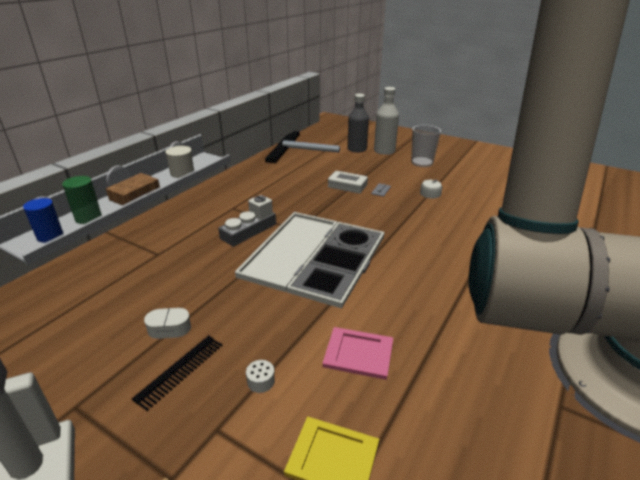

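Top view: the dispenser is at the right end of the crate (341,148), next to jars at (307,146) and (323,149). The capsule with holes is at (185,268), against the bottle cap at (494,271). The round-ended pod is at (191,185), against the square-cornered soap case at (458,184). The wells are square (290,253), long (325,249) and round (359,244). Next I'll confirm these in one enlarged montage.

```bash
cat > h.py <<'E'
import numpy as np
from rig import get_state, eyes
from scipy.spatial.transform import Rotation as Ro
def ray(n,u,v,z):
    c=eyes.camera_info(n); R=c["R"];t=c["t"]
    d=R.T@[(u-c["cx"])/c["fx"],(v-c["cy"])/c["fy"],1]; o=-R.T@t
    return o+d*(z-o[2])/d[2]
def proj(n,X):
    c=eyes.camera_info(n); p=c["R"]@X+c["t"]; return np.array([c["fx"]*p[0]/p[2]+c["cx"],c["fy"]*p[1]/p[2]+c["cy"]])
E
python3 - <<'E'
import cv2,numpy as np
p=cv2.imread("pics/top0.png")
def c(u,v,w,h,s): return cv2.resize(p[v:v+h,u:u+w],None,fx=s,fy=s,interpolation=cv2.INTER_CUBIC)
a=c(255,215,132,66,6)   # wells
b=np.hstack([c(292,128,66,44,6),c(168,164,33,44,6),c(168,250,33,44,6)])
print(a.shape,b.shape)
cv2.imwrite("pics/m.png",np.vstack([a[:330],b]))
E
```

```text
(396, 792, 3) (264, 792, 3)
```

View pics/m.png

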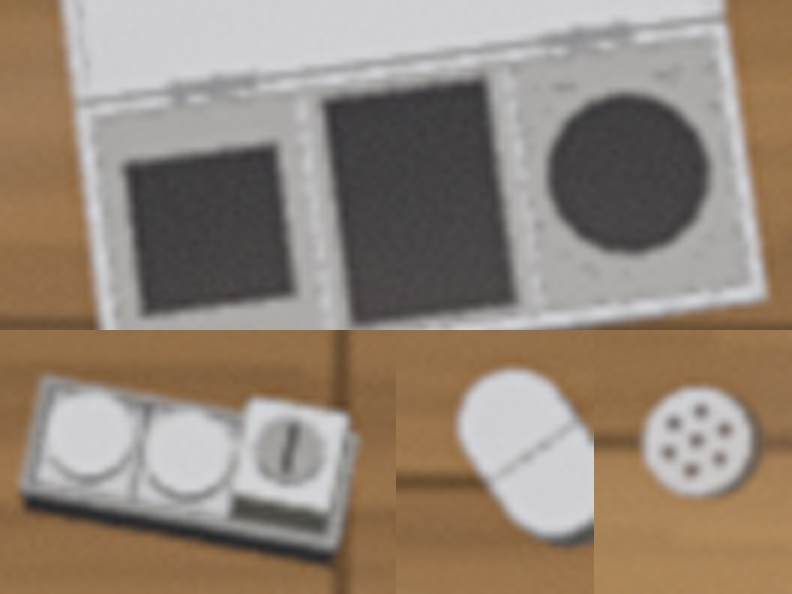

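The crops confirm all of them: the dispenser with its dial at the right end of the crate, the round-ended pod with its line, the seven-hole capsule, and the wells in the order square, long, round. Now I'll measure positions.

```bash
cat >> h.py <<'E'
def cloud(n,d):
    c=eyes.camera_info(n); v,u=np.mgrid[:480,:640]
    P=np.stack([(u-c["cx"])/c["fx"]*d,(v-c["cy"])/c["fy"]*d,d],-1)
    return (P-c["t"])@c["R"]
E
python3 - <<'E'
from h import *
import cv2
d=np.load("pics/top0.npy"); P=cloud("top",d); im=cv2.imread("pics/top0.png").min(2)
f=lambda X,Y,x0,y0,u0,v0:(u0+(X+.5-x0)/6-.5,v0+(Y+.5-y0)/6-.5)
A=lambda X,Y:ray("top",*f(X,Y,0,0,255,215),.012)
sq=[A(*q) for q in[(125,162),(275,146),(293,295),(143,315)]]
lo=[A(*q) for q in[(325,101),(485,79),(515,300),(352,322)]]
s,l,r=np.mean(sq,0),np.mean(lo,0),A(628,173)
print("wells",s,l,r,np.linalg.norm(s-l),np.linalg.norm(l-r))
print("row yaw(y axis)",np.degrees(np.arctan2(*(s-r)[[1,0]]))-90)
print("sizes",[np.linalg.norm(sq[i]-sq[i-1]) for i in range(4)],[np.linalg.norm(lo[i]-lo[i-1]) for i in range(4)])
B=lambda X,Y,z:ray("top",*f(X,Y,0,330,292,128),z)
D=[B(*q,.057) for q in[(247,397),(352,410),(335,515),(232,500)]]
print("disp",np.mean(D,0),B(291,448,.061),[np.linalg.norm(D[i]-D[i-1]) for i in range(4)])
j1,j2=B(91,435,.037),B(190,455,.037);print("jars",j1,j2,np.degrees(np.arctan2(*(j1-j2)[[1,0]]))-90)
print("caps",ray("top",*f(698,440,594,330,168,250),.022))
print("pod",ray("top",*f(533,453,396,330,168,164),.024))
for n,(u0,u1,v0,v1),zl,zh in[("pod",(165,215,160,210),.016,.04),("cap",(165,205,248,290),.014,.04),("disp",(325,360,130,175),.05,.08),("box",(255,390,165,285),.006,.03),("crate",(290,360,130,170),.015,.08)]:
    Q=P[v0:v1,u0:u1].reshape(-1,3); m=(Q[:,2]>zl)&(Q[:,2]<zh); Q=Q[m]
    print(n,m.sum(),np.median(Q,0),cv2.minAreaRect((Q[:,:2]*1000).astype(np.float32)))
print("table z",np.median(P[300:310,280:300,2]))
E
```

```text
wells [0.45557344 0.06508041 0.012     ] [ 0.46609621 -0.00654548  0.012     ] [ 0.47582719 -0.07779828  0.012     ] 0.07239472670860084 0.0719142091323388
row yaw(y axis) 8.068201311505916
sizes [np.float64(0.05285677869280402), np.float64(0.051598831964044134), np.float64(0.051515235901355955), np.float64(0.05140358356221672)] [np.float64(0.0764501559099207), np.float64(0.05540257511299196), np.float64(0.07663032732300001), np.float64(0.055868321005461734)]
disp [ 0.66252974 -0.03701954  0.057     ] [ 0.66381293 -0.03674993  0.061     ] [np.float64(0.03609682772105024), np.float64(0.035578035223079285), np.float64(0.036852245186379216), np.float64(0.03484303490447061)]
jars [0.675719   0.03120258 0.037     ] [ 0.66880693 -0.00277266  0.037     ] -11.499557378319395
caps [0.42239126 0.27521227 0.022     ]
pod [0.59544877 0.27090605 0.024     ]
pod 474 [0.5944463  0.26878631 0.02519986] ((595.4028930664062, 269.74493408203125), (62.1095085144043, 36.20542907714844), 36.35942077636719)
cap 255 [0.42212546 0.27386012 0.0230283 ] ((421.4419860839844, 273.8456726074219), (34.00773620605469, 35.24571228027344), 0.9999139904975891)
disp 289 [ 0.66111369 -0.03656567  0.05903563] ((663.43701171875, -36.56869888305664), (33.85798263549805, 35.74592590332031), 80.67236328125)
box 6497 [ 0.48961575 -0.00350854  0.00991567] ((520.524658203125, 1.594268798828125), (243.62181091308594, 272.8379211425781), 0.40773501992225647)
crate 1161 [ 0.66417569 -0.00433591  0.03643215] ((669.3674926757812, -2.3663558959960938), (111.11022186279297, 43.18916320800781), 79.34252166748047)
table z 0.0011105034706013624
```

```bash
cat >> h.py <<'E'
def go(x,y,z,phi):
    "units from current pose to target TCP (tool down, tool x at world yaw phi deg)"
    s=get_state(); R=Ro.from_quat(np.roll(s["ee_rot"],-1)).as_matrix()
    p=s["position"]; a=np.degrees(np.arctan2(R[1,0],R[0,0]))
    t=-(phi-a+180)%360-180 if False else -(((phi-a)+180)%360-180)
    print("clk %.2f pos"%s["clock"],p.round(4),"phi %.1f tilt %.2f w %.4f gf %.1f"%(a,np.degrees(np.arccos(-R[2,2])),s["width"],s["gripper_force"]),"F",np.round(s["contact_force"],1))
    print("units",((R.T@(np.array([x,y,z])-p))/.025).round(2),"turn",round(t/6,2))
E
python3 -c "from h import *; go(.663,-.0367,.2,79)"
```

```text
clk 0.10 pos [ 0.2545 -0.5151  0.2525] phi 26.3 tilt 0.10 w 0.0855 gf 0.0 F [-0.1  0.8  0.3]
units [23.13 -9.92  2.12] turn -8.79
```

Request:
drive_tool([
  [1.4,-0.6,0.1,-0.6],
  [2.9,-1.2,0.2,-1.2],
  [4.3,-1.9,0.4,-1.8],
  [5.8,-2.5,0.5,-2.4],
  [7.2,-3.1,0.6,-3.0],
  [8.7,-3.7,0.8,-3.6],
  [10.1,-4.3,0.9,-4.2],
  [11.5,-5.0,1.0,-4.8],
], grip=60, newtons=40)

```text
clock: 0.77
position: [0.458, -0.2746, 0.2277]
ee_rot: [-0.0, 0.886, 0.464, -0.0]
contact_force: [1.0, -0.2, -0.3]
width: 0.0599
gripper_force: 0.0
```

```bash
python3 -c "from h import *; go(.663,-.0367,.13,79)"
```

```text
clk 0.77 pos [ 0.458  -0.2746  0.2277] phi 55.3 tilt 0.02 w 0.0599 gf 0.0 F [ 1.  -0.2 -0.3]
units [12.49  1.32  3.91] turn -3.96
```

Request:
drive_tool([
  [1.6,0.2,0.5,-0.6],
  [3.2,0.3,1.0,-1.2],
  [4.8,0.5,1.5,-1.8],
  [6.4,0.7,2.0,-2.4],
  [8.0,0.9,2.5,-3.0],
  [9.6,1.0,3.0,-3.5],
  [11.2,1.2,3.5,-3.96],
  [12.49,1.32,3.9,-3.96],
])

```text
clock: 1.43
position: [0.6638, -0.0367, 0.1294]
ee_rot: [-0.0, 0.772, 0.636, -0.0]
contact_force: [-0.1, -0.7, 0.5]
width: 0.0601
gripper_force: 0.0
```

```bash
python3 -c "
from h import *; import cv2
p,d=eyes.get_image('side'); cv2.imwrite('pics/s1.png',cv2.resize(p[140:260,180:340,::-1],None,fx=4,fy=4,interpolation=cv2.INTER_CUBIC))
go(.663,-.0367,.053,79)"
```

```text
clk 1.48 pos [ 0.6673 -0.0312  0.1269] phi 79.0 tilt 0.34 w 0.0600 gf 0.0 F [ 5.   2.7 -1. ]
units [-0.26 -0.13  2.95] turn 0.01
```

View pics/s1.png

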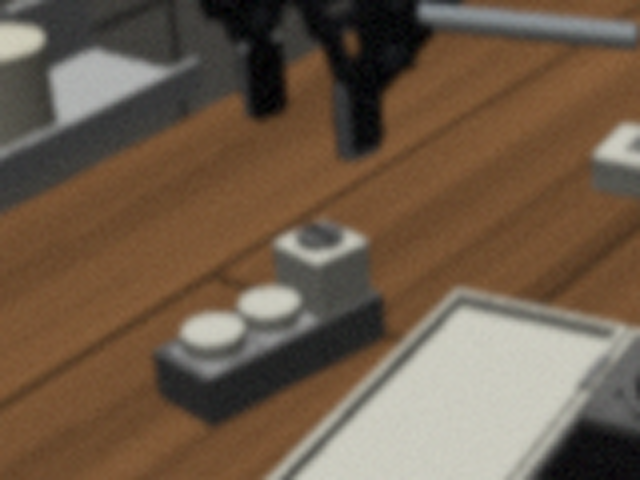

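The open fingers at (265,95) and (360,150) straddle the dispenser at (322,265), with nothing in the way. I'll settle and descend.

Request:
drive_tool([
  [0,0,0,0],
  [0,0,0.3,0],
  [0,0,0.8,0],
  [0,0,1.3,0],
  [0,0,1.8,0],
  [0,0,2.2,0],
  [0,0,2.3,0],
  [0,0,2.3,0],
])

```text
clock: 2.15
position: [0.6617, -0.0399, 0.0725]
ee_rot: [-0.001, 0.773, 0.635, -0.001]
contact_force: [0.0, -0.3, 0.1]
width: 0.0602
gripper_force: 0.0
```

```bash
python3 -c "from h import *; go(.663,-.0367,.053,79)"
```

```text
clk 2.15 pos [ 0.6617 -0.0399  0.0725] phi 78.8 tilt 0.11 w 0.0602 gf 0.0 F [ 0.  -0.3  0.1]
units [0.14 0.03 0.78] turn -0.04
```

Request:
drive_tool([
  [0.1,0.03,0.1,0],
  [0.14,0.03,0.3,0],
  [0.14,0.03,0.5,0],
  [0.14,0.03,0.78,0],
  [0.14,0.03,0.78,0],
  [0.14,0.03,0.78,0],
  [0.14,0.03,0.78,0],
  [0.14,0.03,0.78,0],
])

```text
clock: 2.82
position: [0.6645, -0.0357, 0.054]
ee_rot: [0.0, 0.772, 0.635, 0.0]
contact_force: [-0.7, 0.3, 0.8]
width: 0.0599
gripper_force: 0.0
```

```bash
python3 -c "from h import *; go(.663,-.0367,.053,79)"
```

```text
clk 2.82 pos [ 0.6645 -0.0357  0.054 ] phi 78.8 tilt 0.03 w 0.0599 gf 0.0 F [-0.7  0.3  0.8]
units [-0.05 -0.05  0.04] turn -0.03
```

Request:
drive_tool([
  [-0.05,-0.05,0.0,0],
  [-0.05,-0.05,0.0,0],
  [-0.05,-0.05,0.0,0],
  [-0.05,-0.05,0.0,0],
  [-0.05,-0.05,0.0,0],
  [-0.05,-0.05,0.0,0],
  [-0.05,-0.05,0.0,0],
  [-0.05,-0.05,0.0,0],
], grip=28, newtons=40)

```text
clock: 3.48
position: [0.663, -0.0368, 0.0542]
ee_rot: [0.0, 0.772, 0.635, 0.0]
contact_force: [0.2, -0.3, 3.5]
width: 0.0333
gripper_force: 40.4
```

```bash
python3 -c "from h import *; go(.663,-.0367,.053,79)"
```

```text
clk 3.48 pos [ 0.663  -0.0368  0.0542] phi 78.8 tilt 0.04 w 0.0333 gf 40.4 F [ 0.2 -0.3  3.5]
units [ 0.   -0.    0.05] turn -0.03
```

Request:
drive_tool([
  [0,0,-0.1,0],
  [0,0,-0.25,0],
  [0,0,-0.45,0],
  [0,0,-0.7,0],
  [0,0,-1.0,0],
  [0,0,-1.4,0],
  [0,0,-1.8,0],
  [0,0,-2.2,0],
])

```text
clock: 4.15
position: [0.6626, -0.0366, 0.1102]
ee_rot: [0.0, 0.772, 0.635, 0.0]
contact_force: [-0.2, 0.8, -1.0]
width: 0.0331
gripper_force: 40.1
```

Request:
drive_tool([
  [0,0,-0.4,0],
  [0,0,-0.8,0],
  [0,0,-0.9,0],
  [0,0,-0.9,0],
  [0,0,-0.9,0],
  [0,0,-0.9,0],
  [0,0,-0.9,0],
  [0,0,-0.9,0],
])

```text
clock: 4.82
position: [0.6624, -0.0367, 0.1306]
ee_rot: [-0.0, 0.772, 0.635, -0.0]
contact_force: [-0.1, -0.1, 0.3]
width: 0.0335
gripper_force: 40.1
```

```bash
python3 -c "
from h import *; import cv2
p,d=eyes.get_image('side'); cv2.imwrite('pics/s2.png',cv2.resize(p[140:290,180:380,::-1],None,fx=3,fy=3,interpolation=cv2.INTER_CUBIC))
go(.4556,.0651,.11,98)"
```

```text
clk 4.87 pos [ 0.6625 -0.0367  0.1307] phi 78.8 tilt 0.06 w 0.0334 gf 40.1 F [-0.5 -0.3 -0.1]
units [ 2.39 -8.91  0.84] turn -3.19
```

View pics/s2.png

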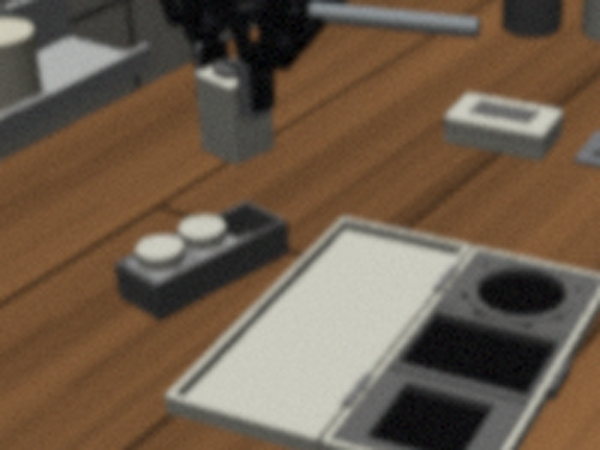

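The dispenser is held upright at (235,110) and the jars stayed in the crate at (158,248) and (202,228). I'll carry it to the square well at (425,415).

Request:
drive_tool([
  [0.2,-0.8,0,-0.3],
  [0.6,-2.2,0,-0.8],
  [1.0,-3.7,0.1,-1.3],
  [1.4,-5.2,0.2,-1.8],
  [1.8,-6.6,0.4,-2.4],
  [2.1,-7.8,0.6,-2.8],
  [2.3,-8.6,0.8,-3.1],
  [2.39,-8.91,0.84,-3.19],
])

```text
clock: 5.53
position: [0.4512, 0.0661, 0.1094]
ee_rot: [-0.002, 0.655, 0.755, -0.002]
contact_force: [-0.2, -0.4, -1.6]
width: 0.0333
gripper_force: 40.2
```

Request:
drive_tool([
  [0,0,0,0],
  [0,0,0,0],
  [0,0,0.2,0],
  [0,0,0.5,0],
  [0,0,0.8,0],
  [0,0,1.1,0],
  [0,0,1.3,0],
  [0,0,1.3,0],
])

```text
clock: 6.2
position: [0.4549, 0.0648, 0.0762]
ee_rot: [-0.001, 0.656, 0.754, -0.001]
contact_force: [-0.5, -0.2, 0.3]
width: 0.0335
gripper_force: 40.1
```

```bash
python3 -c "from h import *; go(.4556,.0651,.057,98)"
```

```text
clk 6.20 pos [0.4549 0.0648 0.0762] phi 98.0 tilt 0.19 w 0.0335 gf 40.1 F [-0.5 -0.2  0.3]
units [0.01 0.03 0.77] turn -0.01
```

Request:
drive_tool([
  [0,0.03,0.1,0],
  [0,0.03,0.25,0],
  [0,0.03,0.4,0],
  [0,0.03,0.55,0],
  [0,0.03,0.65,0],
  [0,0.03,0.72,0],
  [0,0.03,0.75,0],
  [0,0.03,0.75,0],
])

```text
clock: 6.87
position: [0.4564, 0.0651, 0.0589]
ee_rot: [-0.0, 0.656, 0.755, -0.0]
contact_force: [0.1, 0.2, -0.9]
width: 0.0332
gripper_force: 40.1
```

```bash
python3 -c "from h import *; go(.4556,.0651,.0567,98)"
```

```text
clk 6.87 pos [0.4564 0.0651 0.0589] phi 98.0 tilt 0.01 w 0.0332 gf 40.1 F [ 0.1  0.2 -0.9]
units [ 0.   -0.03  0.09] turn -0.0
```

Go down the last 2 mm, watching for contact, then release.

Request:
drive_tool([
  [0,-0.03,0.02,0],
  [0,-0.03,0.04,0],
  [0,-0.03,0.06,0],
  [0,-0.03,0.08,0],
  [0,-0.03,0.08,0],
  [0,-0.03,0.08,0],
  [0,-0.03,0.08,0],
  [0,-0.03,0.08,0],
])

```text
clock: 7.53
position: [0.4559, 0.065, 0.0571]
ee_rot: [0.0, 0.656, 0.755, 0.0]
contact_force: [-0.1, -0.2, 1.3]
width: 0.0332
gripper_force: 40.2
```

Request:
drive_tool([
  [0,0,0,0],
  [0,0,0,0],
  [0,0,0,0],
  [0,0,0,0],
  [0,0,-0.3,0],
  [0,0,-0.9,0],
  [0,0,-1.7,0],
  [0,0,-2.5,0],
], grip=56)

```text
clock: 8.2
position: [0.4554, 0.065, 0.1204]
ee_rot: [-0.0, 0.656, 0.755, -0.0]
contact_force: [1.0, -0.3, -0.2]
width: 0.0558
gripper_force: 0.0
```

```bash
python3 -c "from h import *; go(.4217,.2743,.11,98)"
```

```text
clk 8.20 pos [0.4554 0.065  0.1204] phi 98.0 tilt 0.06 w 0.0558 gf 0.0 F [ 1.  -0.3 -0.2]
units [ 8.48 -0.17  0.42] turn -0.0
```

Request:
drive_tool([
  [0.9,0,0,0],
  [2.2,0,0,0],
  [3.6,-0.1,0,0],
  [5.0,-0.1,0.1,0],
  [6.3,-0.1,0.2,0],
  [7.4,-0.17,0.3,0],
  [8.2,-0.17,0.4,0],
  [8.48,-0.17,0.42,0],
])

```text
clock: 8.87
position: [0.4216, 0.2769, 0.1093]
ee_rot: [-0.0, 0.655, 0.756, 0.001]
contact_force: [1.1, 0.0, 0.3]
width: 0.0561
gripper_force: 0.0
```

Request:
drive_tool([
  [0,0,0.3,0],
  [0,0,0.8,0],
  [0,0,1.4,0],
  [0,0,1.9,0],
  [0,0,2.3,0],
  [0,0,2.4,0],
  [0,0,2.4,0],
  [0,0,2.4,0],
])

```text
clock: 9.53
position: [0.4225, 0.2736, 0.0492]
ee_rot: [0.0, 0.656, 0.754, -0.0]
contact_force: [0.1, -0.4, 0.2]
width: 0.0561
gripper_force: 0.0
```

```bash
python3 -c "
from h import *; import cv2
p,d=eyes.get_image('side'); cv2.imwrite('pics/s3.png',cv2.resize(p[210:410,180:420,::-1],None,fx=3,fy=3,interpolation=cv2.INTER_CUBIC))
go(.4217,.2743,.028,98)"
```

```text
clk 9.58 pos [0.4227 0.2739 0.0495] phi 97.9 tilt 0.05 w 0.0558 gf 0.0 F [ 0.5 -0.4 -0.1]
units [ 0.02 -0.04  0.86] turn -0.01
```

View pics/s3.png

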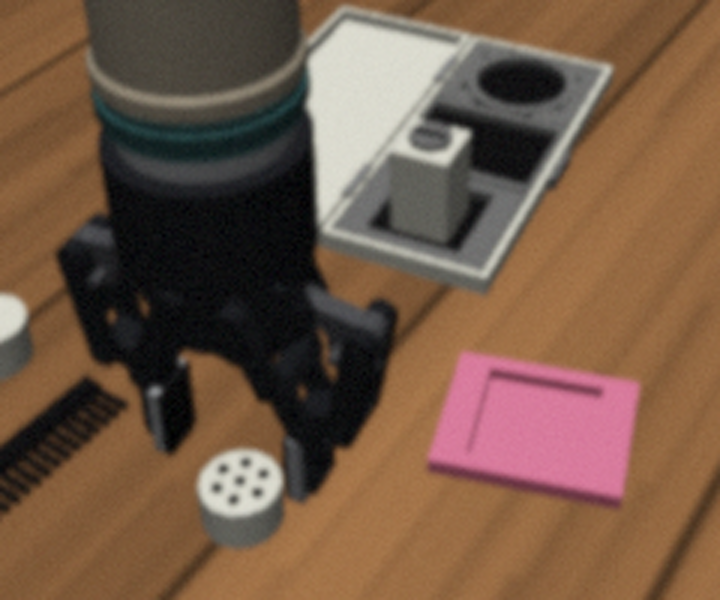

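The dispenser stands upright in the square well at (430,180). The fingers at (170,445) and (305,495) straddle the capsule at (240,490), and the comb at (110,400) is clear.

Request:
drive_tool([
  [0,-0.04,0.15,0],
  [0,-0.04,0.35,0],
  [0,-0.04,0.55,0],
  [0,-0.04,0.7,0],
  [0,-0.04,0.8,0],
  [0,-0.04,0.86,0],
  [0,-0.04,0.86,0],
  [0,-0.04,0.86,0],
])

```text
clock: 10.25
position: [0.4211, 0.2742, 0.0274]
ee_rot: [0.0, 0.656, 0.755, -0.0]
contact_force: [0.1, 0.2, 0.8]
width: 0.0559
gripper_force: 0.0
```

Request:
drive_tool([
  [0,0,0,0],
  [0,0,0,0],
  [0,0,0,0],
  [0,0,0,0],
  [0,0,0,0],
  [0,0,0,0],
  [0,0,0,0],
  [0,0,0,0],
], grip=30, newtons=30)

```text
clock: 10.92
position: [0.4214, 0.2743, 0.0279]
ee_rot: [0.0, 0.656, 0.755, 0.0]
contact_force: [-0.8, 0.0, 6.1]
width: 0.0345
gripper_force: 30.0
```

```bash
python3 -c "from h import *; go(.4217,.2743,.028,98)"
```

```text
clk 10.92 pos [0.4214 0.2743 0.0279] phi 98.0 tilt 0.04 w 0.0345 gf 30.0 F [-0.8  0.   6.1]
units [-0.    0.01 -0.01] turn -0.0
```

Request:
drive_tool([
  [0,0,-0.1,0],
  [0,0,-0.3,0],
  [0,0,-0.7,0],
  [0,0,-1.2,0],
  [0,0,-1.7,0],
  [0,0,-2.2,0],
  [0,0,-2.4,0],
  [0,0,-2.4,0],
])

```text
clock: 11.58
position: [0.4219, 0.2746, 0.0886]
ee_rot: [0.001, 0.656, 0.755, 0.001]
contact_force: [0.1, -0.1, -0.6]
width: 0.0345
gripper_force: 30.0
```

```bash
python3 -c "
from h import *; import cv2
p,d=eyes.get_image('side'); cv2.imwrite('pics/s4.png',cv2.resize(p[260:410,200:340,::-1],None,fx=4,fy=4,interpolation=cv2.INTER_CUBIC))
go(.4758,-.0778,.085,98)"
```

```text
clk 11.63 pos [0.4213 0.2743 0.0878] phi 98.0 tilt 0.06 w 0.0348 gf 30.0 F [ 0.4  0.9 -1.5]
units [-14.25   0.2    0.11] turn -0.0
```

View pics/s4.png

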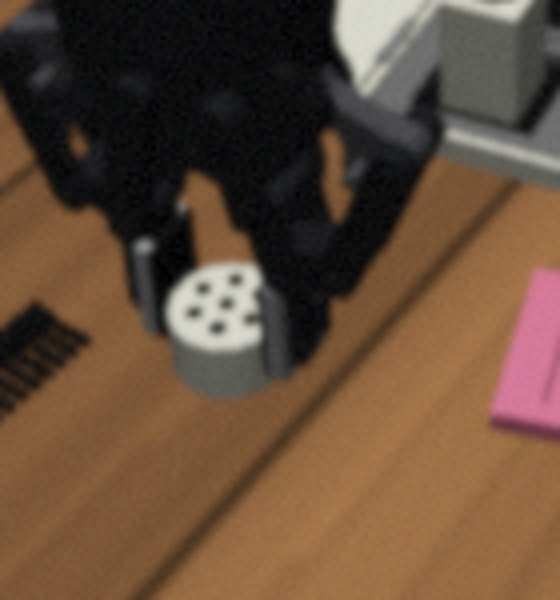

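```bash
python3 -c "
from h import *
a=np.radians(98);x=np.array([np.cos(a),np.sin(a),0])
for n,q in(('top ctr',[.4213,.2743,.082]),):
  for d in(-.011,0,.011): print(d,(proj('side',np.array(q)+d*x)-[200,260])*4)
print((proj('side',np.array([.4213,.2743,.068])+.011*x)-[200,260])*4)
"
```

```text
-0.011 [245.08703306 278.81313301]
0 [226.55914952 302.87402912]
0.011 [207.43486469 327.70943081]
[211.15628647 361.19739104]
```

The capsule is held level, within 2 mm of the grasp centre (222,308). The straight path passes over the dispenser, so I'll raise it first.

Request:
drive_tool([
  [0,0,-0.5,0],
  [0,0,-1.3,0],
  [-0.6,0,-2.0,0],
  [-1.6,0,-2.4,0],
  [-2.8,0,-2.5,0],
  [-4.2,0.1,-2.5,0],
  [-5.6,0.1,-2.5,0],
  [-7.0,0.1,-2.5,0],
])

```text
clock: 12.3
position: [0.4473, 0.0999, 0.1492]
ee_rot: [-0.0, 0.656, 0.755, -0.001]
contact_force: [0.2, 0.6, -0.7]
width: 0.0345
gripper_force: 30.0
```

Request:
drive_tool([
  [-1.4,0,0,0],
  [-2.8,0,0,0],
  [-4.2,0,0,0],
  [-5.4,0.1,0,0],
  [-6.4,0.1,0.2,0],
  [-7.0,0.1,0.6,0],
  [-7.25,0.1,1.2,0],
  [-7.25,0.1,1.8,0],
])

```text
clock: 12.97
position: [0.4758, -0.0798, 0.1039]
ee_rot: [0.0, 0.657, 0.754, -0.0]
contact_force: [0.2, -0.1, -0.4]
width: 0.0345
gripper_force: 30.0
```

Request:
drive_tool([
  [0,0,0.4,0],
  [0,0,0.9,0],
  [0,0,1.4,0],
  [0,0,1.7,0],
  [0,0,1.9,0],
  [0,0,1.9,0],
  [0,0,1.9,0],
  [0,0,1.9,0],
])

```text
clock: 13.63
position: [0.476, -0.078, 0.0579]
ee_rot: [0.0, 0.656, 0.755, 0.0]
contact_force: [0.4, -0.4, 0.2]
width: 0.0345
gripper_force: 30.0
```

```bash
python3 -c "from h import *; go(.4758,-.0778,.035,98)"
```

```text
clk 13.63 pos [ 0.476  -0.078   0.0579] phi 98.0 tilt 0.06 w 0.0345 gf 30.0 F [ 0.4 -0.4  0.2]
units [ 0.01 -0.01  0.92] turn -0.0
```

Request:
drive_tool([
  [0,0,0.2,0],
  [0,0,0.4,0],
  [0,0,0.6,0],
  [0,0,0.75,0],
  [0,0,0.85,0],
  [0,0,0.93,0],
  [0,0,0.93,0],
  [0,0,0.93,0],
])

```text
clock: 14.3
position: [0.4757, -0.0779, 0.0342]
ee_rot: [0.0, 0.656, 0.755, -0.0]
contact_force: [-0.1, 0.7, -0.7]
width: 0.0346
gripper_force: 29.9
```

```bash
python3 -c "from h import *; go(.4758,-.0778,.034,98)"
```

```text
clk 14.30 pos [ 0.4757 -0.0779  0.0342] phi 98.0 tilt 0.01 w 0.0346 gf 29.9 F [-0.1  0.7 -0.7]
units [0.   0.01 0.01] turn -0.0
```

Request:
drive_tool([
  [0,0,0,0],
  [0,0,0,0],
  [0,0,0,0],
  [0,0,0,0],
  [0,0,-0.3,0],
  [0,0,-0.9,0],
  [0,0,-1.9,0],
  [0,0,-2.9,0],
], grip=52)

```text
clock: 14.97
position: [0.4749, -0.0777, 0.1075]
ee_rot: [-0.001, 0.656, 0.755, -0.0]
contact_force: [0.4, -0.4, -0.2]
width: 0.0519
gripper_force: 0.0
```

Request:
drive_tool([
  [0,0,-0.6,0],
  [0,0,-1.0,0],
  [0,0,-1.4,0],
  [0,0,-1.4,0],
  [0,0,-1.4,0],
  [0,0,-1.4,0],
  [0,0,-1.4,0],
  [0,0,-1.4,0],
])

```text
clock: 15.63
position: [0.4751, -0.0778, 0.1411]
ee_rot: [-0.001, 0.656, 0.755, -0.0]
contact_force: [0.3, 0.1, 0.4]
width: 0.0521
gripper_force: 0.0
```

```bash
python3 -c "
from h import *; import cv2
p,d=eyes.get_image('side'); cv2.imwrite('pics/s5.png',cv2.resize(p[190:310,220:400,::-1],None,fx=4,fy=4,interpolation=cv2.INTER_CUBIC))
go(.5955,.2700,.14,36.4)"
```

```text
clk 15.68 pos [ 0.4752 -0.0778  0.1412] phi 98.0 tilt 0.08 w 0.0524 gf 0.0 F [ 0.8 -0.2  0. ]
units [13.11  6.7   0.04] turn 10.26
```

View pics/s5.png

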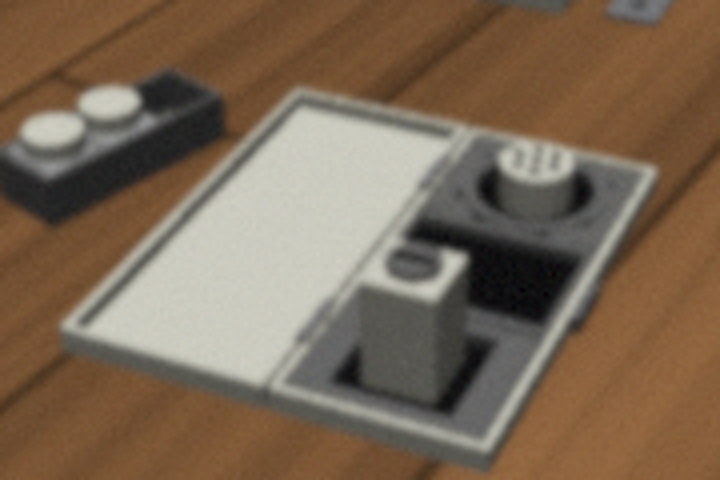

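The capsule sits flat in the round well at (538,185) and the dispenser in the square well at (415,325). Next is the pod.

Request:
drive_tool([
  [0.7,0.4,0,0.6],
  [1.6,0.8,0,1.3],
  [2.5,1.3,0,2.0],
  [3.4,1.7,0,2.7],
  [4.3,2.2,0,3.4],
  [5.2,2.7,0,4.1],
  [6.1,3.1,0,4.8],
  [7.0,3.6,0,5.5],
])

```text
clock: 16.35
position: [0.5401, 0.1091, 0.1412]
ee_rot: [-0.0, 0.844, 0.536, -0.001]
contact_force: [0.6, 0.0, -0.7]
width: 0.0519
gripper_force: 0.0
```

```bash
python3 -c "from h import *; go(.5955,.2700,.10,36.4)"
```

```text
clk 16.35 pos [0.5401 0.1091 0.1412] phi 64.8 tilt 0.09 w 0.0519 gf 0.0 F [ 0.6  0.  -0.7]
units [ 6.77 -0.74  1.64] turn 4.73
```

Request:
drive_tool([
  [1.0,-0.1,0.1,0.7],
  [2.0,-0.2,0.3,1.5],
  [3.0,-0.3,0.6,2.3],
  [4.1,-0.4,0.9,3.0],
  [5.2,-0.55,1.2,3.7],
  [6.1,-0.65,1.4,4.3],
  [6.6,-0.74,1.6,4.7],
  [6.77,-0.74,1.64,4.73],
])

```text
clock: 17.02
position: [0.5949, 0.2712, 0.0989]
ee_rot: [-0.0, 0.949, 0.315, -0.001]
contact_force: [0.2, 0.2, -0.1]
width: 0.0517
gripper_force: 0.0
```

Request:
drive_tool([
  [0,0,0,0],
  [0,0,0.3,0],
  [0,0,0.8,0],
  [0,0,1.3,0],
  [0,0,1.7,0],
  [0,0,1.9,0],
  [0,0,1.9,0],
  [0,0,1.9,0],
])

```text
clock: 17.68
position: [0.5952, 0.2686, 0.0532]
ee_rot: [0.0, 0.949, 0.314, -0.0]
contact_force: [-0.3, -0.2, 0.4]
width: 0.0521
gripper_force: 0.0
```

```bash
python3 -c "
from h import *; import cv2
p,d=eyes.get_image('side'); cv2.imwrite('pics/s6.png',cv2.resize(p[240:360,90:250,::-1],None,fx=4,fy=4,interpolation=cv2.INTER_CUBIC))
go(.5955,.2700,.028,36.4)"
```

```text
clk 17.73 pos [0.5956 0.2688 0.0537] phi 36.6 tilt 0.04 w 0.0520 gf 0.0 F [-0.2  0.5 -0.2]
units [ 0.02 -0.04  1.03] turn 0.03
```

View pics/s6.png

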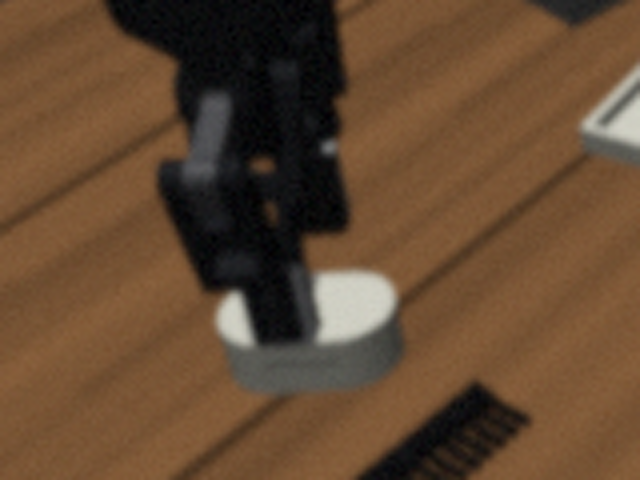

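```bash
python3 -c "
from h import *
a=np.radians(36.5);x=np.array([np.cos(a),np.sin(a),0]);y=np.array([-np.sin(a),np.cos(a),0])
f=lambda q:((proj('side',q)-[90,240])*4).round()
c=np.array([.5955,.2695,0]);Z=lambda z:np.array([0,0,z])
print('pod top ctr',f(c+Z(.024)),'ends',f(c+x*.031+Z(.024)),f(c-x*.031+Z(.024)),'side edges',f(c+y*.018+Z(.024)),f(c-y*.018+Z(.024)))
for s in(1,-1):
  for d in(-.011,.011): print('tip',s,d,f(c+s*y*.026+d*x+Z(.032)))
"
```

```text
pod top ctr [306. 305.] ends [218. 310.] [394. 300.] side edges [296. 340.] [316. 272.]
tip 1 -0.011 [319. 338.]
tip 1 0.011 [254. 341.]
tip -1 -0.011 [347. 239.]
tip -1 0.011 [286. 242.]
```

The pod outline (217–400, 270–390) and the fingertip (285,340) match the predicted positions. I'll descend and grip.

Request:
drive_tool([
  [0,0,0.2,0],
  [0,0,0.45,0],
  [0,0,0.7,0],
  [0,0,0.9,0],
  [0,0,1.0,0],
  [0,0,1.02,0],
  [0,0,1.02,0],
  [0,0,1.02,0],
])

```text
clock: 18.4
position: [0.5953, 0.2692, 0.0278]
ee_rot: [0.0, 0.949, 0.314, 0.0]
contact_force: [0.6, -0.3, 0.5]
width: 0.0521
gripper_force: 0.0
```

Request:
drive_tool([
  [0,0,0,0],
  [0,0,0,0],
  [0,0,0,0],
  [0,0,0,0],
  [0,0,0,0],
  [0,0,0,0],
  [0,0,0,0],
  [0,0,0,0],
], grip=30, newtons=35)

```text
clock: 19.07
position: [0.5956, 0.2692, 0.0282]
ee_rot: [0.0, 0.949, 0.314, 0.001]
contact_force: [0.7, 0.2, 4.8]
width: 0.0353
gripper_force: 37.0
```

Request:
drive_tool([
  [0,0,-0.1,0],
  [0,0,-0.3,0],
  [0,0,-0.8,0],
  [0,0,-1.4,0],
  [0,0,-2.1,0],
  [0,0,-2.8,0],
  [0,0,-3.4,0],
  [0,0,-3.6,0],
])

```text
clock: 19.73
position: [0.5962, 0.2695, 0.1202]
ee_rot: [0.0, 0.949, 0.314, 0.002]
contact_force: [-1.2, -0.5, 0.5]
width: 0.0353
gripper_force: 36.5
```

```bash
python3 -c "from h import *; go(.4661,-.0065,.14,8)"
```

```text
clk 19.73 pos [0.5962 0.2695 0.1202] phi 36.6 tilt 0.20 w 0.0353 gf 36.5 F [-1.2 -0.5  0.5]
units [-10.76   5.76  -0.82] turn 4.77
```

```bash
python3 -c "
from h import *
from scipy.optimize import fsolve
a=np.radians(8);y=np.array([np.cos(a),np.sin(a),0]);c=np.array([.4227,.2739,.0495])
for X,Y in[(58,255),(392,310),(100,360),(345,440),(375,405),(305,495),(170,445)]:
  px=np.array([180+X/3,210+Y/3])
  s=fsolve(lambda q:proj('side',c+q[0]*y+np.array([0,0,q[1]]))-px,[0,0]); print((X,Y),'lateral mm %.0f  above TCP mm %.0f'%tuple(s*1000))
"
```

```text
(58, 255) lateral mm 76  above TCP mm 69
(392, 310) lateral mm -73  above TCP mm 94
(100, 360) lateral mm 64  above TCP mm 15
(345, 440) lateral mm -52  above TCP mm 18
(375, 405) lateral mm -65  above TCP mm 43
(305, 495) lateral mm -32  above TCP mm -23
(170, 445) lateral mm 33  above TCP mm -23
```

Those points put the linkage about 60 mm out sideways. With the fingers closed along the box's y, that is too close to the dispenser (face at 55 mm). I'll set the pod back down and regrasp it lengthways.

Request:
drive_tool([
  [0,0,0.5,0],
  [0,0,1.2,0],
  [0,0,2.0,0],
  [0,0,2.7,0],
  [0,0,3.2,0],
  [0,0,3.45,0],
  [0,0,3.58,0],
  [0,0,3.58,0],
])

```text
clock: 20.4
position: [0.5944, 0.2689, 0.0284]
ee_rot: [0.0, 0.949, 0.314, -0.001]
contact_force: [1.9, -0.9, -1.1]
width: 0.0352
gripper_force: 36.6
```

Request:
drive_tool([
  [0,0,0,0],
  [0,0,0,0],
  [0,0,0,0],
  [0,0,0,0],
  [0,0,0,0],
  [0,0,-0.4,0],
  [0,0,-1.2,0],
  [0,0,-2.0,0],
], grip=54)

```text
clock: 21.07
position: [0.5947, 0.2689, 0.0786]
ee_rot: [0.0, 0.949, 0.314, -0.001]
contact_force: [0.6, 0.6, -0.5]
width: 0.0539
gripper_force: 0.0
```

Request:
drive_tool([
  [0,0,-0.3,-0.7],
  [0,0,-0.4,-1.8],
  [0,0,-0.4,-2.9],
  [0,0,-0.4,-4.0],
  [0,0,-0.4,-5.1],
  [0,0,-0.4,-6.2],
  [0,0,-0.4,-7.3],
  [0,0,-0.4,-8.4],
], grip=80)

```text
clock: 21.73
position: [0.5954, 0.2692, 0.0891]
ee_rot: [0.0, 0.723, 0.69, 0.0]
contact_force: [-0.4, -0.3, 0.3]
width: 0.0802
gripper_force: 0.0
```

Request:
drive_tool([
  [0,0,0,-1.1],
  [0,0,0,-2.2],
  [0,0,0,-3.3],
  [0,0,0,-4.4],
  [0,0,0,-5.4],
  [0,0,0,-6.2],
  [0,0,0,-6.6],
  [0,0,0,-6.6],
])

```text
clock: 22.4
position: [0.5954, 0.2692, 0.0891]
ee_rot: [0.0, 0.449, 0.894, 0.0]
contact_force: [0.5, 0.5, -0.3]
width: 0.0798
gripper_force: 0.0
```

```bash
python3 -c "
from h import *; import cv2
p,d=eyes.get_image('side'); cv2.imwrite('pics/s7.png',cv2.resize(p[220:380,70:270,::-1],None,fx=4,fy=4,interpolation=cv2.INTER_CUBIC))
go(.5955,.2695,.028,126.5)"
```

```text
clk 22.45 pos [0.5954 0.2692 0.089 ] phi 126.6 tilt 0.04 w 0.0797 gf 0.0 F [ 0.3 -1.1  0. ]
units [0.01 0.01 2.44] turn 0.01
```

View pics/s7.png

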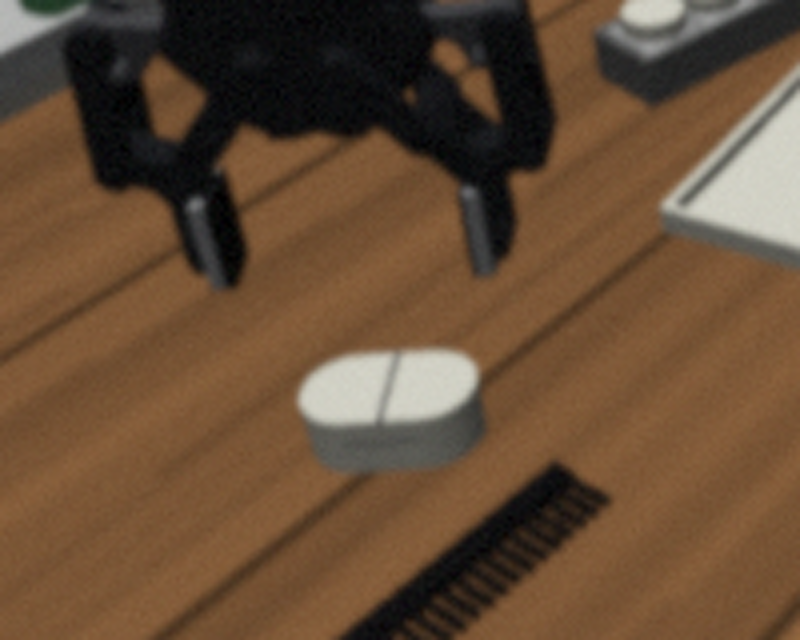

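The pod lies flat at (390,387) and the open fingers at (222,285) and (485,272) clear both ends. I'll descend and grip lengthways.

Request:
drive_tool([
  [0,0,0.4,0],
  [0,0,0.9,0],
  [0,0,1.4,0],
  [0,0,1.8,0],
  [0,0,2.1,0],
  [0,0,2.3,0],
  [0,0,2.42,0],
  [0,0,2.42,0],
])

```text
clock: 23.12
position: [0.5949, 0.269, 0.0271]
ee_rot: [-0.0, 0.449, 0.893, -0.0]
contact_force: [-0.2, 0.1, 0.1]
width: 0.0799
gripper_force: 0.0
```

Request:
drive_tool([
  [0,0,0,0],
  [0,0,0,0],
  [0,0,0,0],
  [0,0,0,0],
  [0,0,0,0],
  [0,0,0,0],
  [0,0,0,0],
  [0,0,0,0],
], grip=56, newtons=30)

```text
clock: 23.78
position: [0.5959, 0.2694, 0.0286]
ee_rot: [0.001, 0.449, 0.893, 0.001]
contact_force: [-0.5, 0.2, 6.8]
width: 0.0603
gripper_force: 33.0
```

Request:
drive_tool([
  [0,0,-0.1,0],
  [0,0,-0.3,0],
  [0,0,-0.8,0],
  [0,0,-1.4,0],
  [0,0,-2.1,0],
  [0,0,-2.8,0],
  [0,0,-3.4,0],
  [0,0,-3.6,0],
])

```text
clock: 24.45
position: [0.5962, 0.2694, 0.1201]
ee_rot: [0.001, 0.449, 0.893, 0.001]
contact_force: [0.4, -0.4, -0.2]
width: 0.0605
gripper_force: 32.7
```

```bash
python3 -c "
from h import *; import cv2
p,d=eyes.get_image('side'); cv2.imwrite('pics/s8.png',cv2.resize(p[200:340,70:230,::-1],None,fx=4,fy=4,interpolation=cv2.INTER_CUBIC))
go(.4661,-.0065,.12,98)"
```

```text
clk 24.50 pos [0.5962 0.2695 0.1201] phi 126.6 tilt 0.21 w 0.0606 gf 32.7 F [-0.3 -0.3 -0.6]
units [ -5.76 -10.76  -0.03] turn 4.77
```

View pics/s8.png

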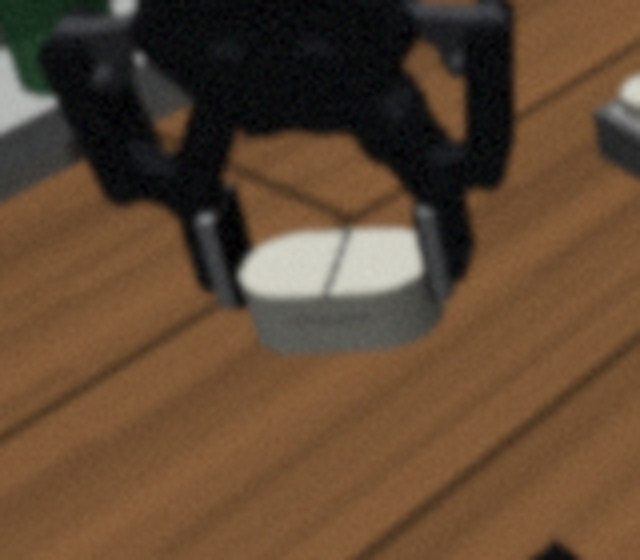

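The pod is held level, gripped at its ends (240,270) and (425,265). Now I'll carry it over.

Request:
drive_tool([
  [-0.4,-0.7,-0.3,0.3],
  [-0.9,-1.7,-0.6,0.7],
  [-1.5,-2.8,-0.9,1.2],
  [-2.1,-3.9,-1.0,1.7],
  [-2.7,-5.1,-1.0,2.3],
  [-3.4,-6.3,-1.0,2.8],
  [-4.0,-7.5,-1.0,3.3],
  [-4.6,-8.5,-1.0,3.8],
])

```text
clock: 25.17
position: [0.4906, 0.0486, 0.1416]
ee_rot: [-0.001, 0.618, 0.786, -0.001]
contact_force: [-0.1, -1.2, -1.0]
width: 0.0604
gripper_force: 32.7
```

```bash
python3 -c "from h import *; go(.4661,-.0065,.12,98)"
```

```text
clk 25.17 pos [0.4906 0.0486 0.1416] phi 103.7 tilt 0.19 w 0.0604 gf 32.7 F [-0.1 -1.2 -1. ]
units [-1.91 -1.47  0.87] turn 0.94
```

Request:
drive_tool([
  [-0.7,-0.5,0,0.3],
  [-1.3,-1.0,0,0.6],
  [-1.8,-1.4,0,0.9],
  [-1.9,-1.47,0.2,0.94],
  [-1.9,-1.47,0.5,0.94],
  [-1.9,-1.47,0.8,0.94],
  [-1.9,-1.47,0.87,0.94],
  [-1.9,-1.47,0.87,0.94],
])

```text
clock: 25.83
position: [0.4683, -0.0039, 0.1197]
ee_rot: [-0.001, 0.654, 0.756, -0.001]
contact_force: [-0.6, -0.4, -1.2]
width: 0.0602
gripper_force: 32.7
```

Request:
drive_tool([
  [0,0,0.3,0],
  [0,0,0.8,0],
  [0,0,1.3,0],
  [0,0,1.8,0],
  [0,0,2.2,0],
  [0,0,2.4,0],
  [0,0,2.4,0],
  [0,0,2.4,0],
])

```text
clock: 26.5
position: [0.469, -0.0046, 0.0609]
ee_rot: [-0.0, 0.655, 0.756, -0.0]
contact_force: [0.1, -0.4, -0.2]
width: 0.0608
gripper_force: 32.7
```

```bash
python3 -c "from h import *; go(.4661,-.0065,.035,98)"
```

```text
clk 26.50 pos [ 0.469  -0.0046  0.0609] phi 98.2 tilt 0.01 w 0.0608 gf 32.7 F [ 0.1 -0.4 -0.2]
units [-0.06 -0.13  1.04] turn 0.03
```

Request:
drive_tool([
  [-0.06,-0.13,0.1,0],
  [-0.06,-0.13,0.25,0],
  [-0.06,-0.13,0.45,0],
  [-0.06,-0.13,0.65,0],
  [-0.06,-0.13,0.85,0],
  [-0.06,-0.13,0.98,0],
  [-0.06,-0.13,1.04,0],
  [-0.06,-0.13,1.04,0],
])

```text
clock: 27.17
position: [0.4657, -0.0067, 0.0348]
ee_rot: [-0.0, 0.655, 0.756, -0.0]
contact_force: [0.4, -0.5, -0.1]
width: 0.0604
gripper_force: 32.7
```

```bash
python3 -c "from h import *; go(.4661,-.0065,.0345,98)"
```

```text
clk 27.17 pos [ 0.4657 -0.0067  0.0348] phi 98.2 tilt 0.04 w 0.0604 gf 32.7 F [ 0.4 -0.5 -0.1]
units [0.01 0.02 0.01] turn 0.03
```

Request:
drive_tool([
  [0,0,0.02,0],
  [0,0,0.02,0],
  [0,0,0.02,0],
  [0,0,0.02,0],
  [0,0,0.02,0],
  [0,0,-0.3,0],
  [0,0,-1.1,0],
  [0,0,-2.1,0],
], grip=78)

```text
clock: 27.83
position: [0.4645, -0.0065, 0.0874]
ee_rot: [-0.002, 0.655, 0.756, -0.001]
contact_force: [-0.1, -1.0, -0.2]
width: 0.0781
gripper_force: 0.0
```

Request:
drive_tool([
  [0,0,-1,0],
  [0,0,-2,0],
  [0,0,-3,0],
  [0,0,-4,0],
  [0,0,-5,0],
  [0,0,-6,0],
  [0,0,-6,0],
  [0,0,-6,0],
])

```text
clock: 28.5
position: [0.4665, -0.0068, 0.2394]
ee_rot: [0.002, 0.655, 0.756, 0.001]
contact_force: [-0.2, -0.4, -0.3]
width: 0.0779
gripper_force: 0.0
```

```bash
python3 -c "
from h import *; import cv2
p,d=eyes.get_image('side'); cv2.imwrite('pics/s9.png',cv2.resize(p[190:310,220:400,::-1],None,fx=4,fy=4,interpolation=cv2.INTER_CUBIC))
go(.4661,-.0065,.2,98)"
```

```text
clk 28.55 pos [ 0.4655 -0.0067  0.2379] phi 98.2 tilt 0.05 w 0.0780 gf 0.0 F [-0.4 -0.   0. ]
units [0.01 0.02 1.52] turn 0.03
```

View pics/s9.png

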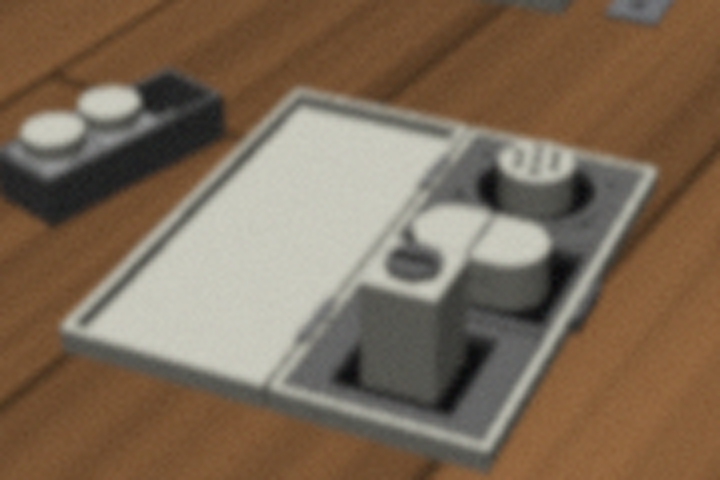

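All three parts sit in their wells: pod at (485,255), capsule (538,185), dispenser (415,325). The jars haven't moved. I'll do a quick depth check for flatness, then hand in if it passes.

```bash
python3 -c "
from h import *
from rig import order
p,d=eyes.get_image('side'); P=cloud('side',d)
def z(X,Y): 
  u,v=int(220+X/4),int(190+Y/4); return np.median(P[v-1:v+2,u-1:u+2].reshape(-1,3),0).round(4)
L=[z(*q) for q in[(430,222),(460,215),(500,250),(535,245),(515,165),(565,160),(395,285),(430,290)]]
print(*L,sep='\n')
if all(abs(q[2]-.030)<.004 for q in L[:4]): print(order.sign_off())
"
```

```text
[ 0.4899 -0.0048  0.0299]
[ 0.4806 -0.0178  0.0303]
[ 0.4517 -0.0016  0.0307]
[ 0.4418 -0.0136  0.0299]
[ 0.4824 -0.0683  0.0282]
[ 0.463  -0.084   0.0285]
[0.4557 0.0803 0.06  ]
[0.4429 0.0758 0.0605]
the job is handed in; nothing more can be done
None
```

The dispenser, capsule and pod are each upright in their own compartments, placed in that order, and the job was handed in at about 29 s; the pod was set down once and regrasped lengthways, and no look-alike was touched.

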